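# Load the green filter into the microscope lamp's keyed socket

### The job

Fit the green filter into the round socket on top of the white lamp unit: turn it so that its yellow lug goes into the notch of the socket's collar by the yellow mark, lower it until it sits fully home, and let go of it. Set it in gently, do not drop it, and leave the amber and blue filters where they stand.

Things in the scene. Friction and masses are not known exactly. Their poses are not given: they have to be found in the camera images.
- filter_green: To be fitted: round black carrier, 50 mm diameter, 22 mm high, bevelled foot, green glass on top. Yellow key lug, 12 mm wide, full height, reaches 37 mm from the axis. Black upright grip bar across the glass, in line with the lug: 36 long, 14 thick, 38 high, top 60 mm above the foot. Loose, 85-155 g, stands upright on the bench. Origin: centre of underside; z up, x out through the lug.
- filter_amber: Bystander: same carrier as filter_green in every size and axis, but with an amber (orange) glass disc.
- filter_blue: Bystander: same carrier as filter_green in every size and axis, but with a blue glass disc.
- lamp: White lamp unit, fixed, 170 (x) by 200 (y) by 62 mm high, black side fins. Socket: dark steel collar amid its flat top, 16 mm high, inner radius 30, outer 40 mm; its floor is the lamp top, 62 mm up. Notch in the collar, 24 mm wide, open upward and outward, yellow stripe by it. Origin: on the socket axis at bench level; z up, x out through the notch. Fitted: both x axes agree; 5 mm, 10 deg of play.
There are look-alikes about, which are no part of the job. What is shaped like the filter_green but pink is not meant.

How it is judged:
At the end, for the whole second after the job is handed in: Green filter at rest in the socket, lug in the notch: underside within 4 mm of the socket floor, centre within 10 mm of its axis, x within 23 degrees of the lamp's x, tilted under 7 degrees; amber and blue filters within 30 mm of their starts (horizontal distance between filter_green and lamp below 0.01 m and z of filter_green in the frame of lamp between 0.058 and 0.066 m and angle between the x axis of filter_green and the x axis of lamp, either way round below 0.4 rad and angle between filter_green's own z axis and vertical below 0.12 rad and linear speed of filter_green below 0.02 m/s and not (distance of filter_amber from where it was at the start of the episode above 0.03 m) and not (distance of filter_blue from where it was at the start of the episode above 0.03 m)); the robot touches nothing.
It fails at once if the amber filter is moved more than 30 mm (distance of filter_amber from where it was at the start of the episode above 0.03 m).
It fails at once if the blue filter is moved more than 30 mm (distance of filter_blue from where it was at the start of the episode above 0.03 m).
It fails at once if the green filter is dropped (falls free at more than 0.8 m/s, about 33 mm of fall) (linear speed of filter_green above 0.8 m/s and contact force between the fingers and filter_green below 0.1 N).
It also fails if it takes over 38 s, if anything falls off the work surface, if the arm or the gripper's body presses on something with over 40 N, if the wrist force passes 120 N, or if a joint passes its speed limit or range.

### The arm

A 7-joint arm with a two-finger parallel gripper is mounted at the origin on the work surface. World frame = base frame: x ahead of the robot, y to its left, z up, the work surface at z = 0. Lengths are in m, angles in rad, forces in N, time in s.
With the tool pointing down it reaches from about 0.4 to 0.85 m from the base axis. Payload 4.4 kg.
Tool frame: the origin (TCP) lies at the centre of the arm's flange, where the gripper is bolted on; the fingertips stand 199 mm ahead of it and the grasp point (between the pads) lies 180 mm ahead of it (manip.tcp_to_grasp is the distance from the TCP to the grasp point, in m); z points along the fingers, y is the direction in which the jaws open and shut (so a half turn about z gives the same grasp; the last joint's range is limited). The gripper opens to 94 mm and grips with 3 to 60 N. Pads are 16 mm wide; open, the fingers measure 119 mm over their backs; the gripper's body (75 mm by 177 mm) begins 78 mm behind the grasp point.
Start: joints at [1.107, 0.628, 0.038, 1.517, -0.027, 0.996, -0.02], TCP at [0.252, -0.599, 0.405] pointing down, gripper open.
Joint ranges: [-3.06, 3.06], [-0.37, 2.12], [-1.25, 1.32], [0.18, 2.47], [-1.1, 4.24], [0.23, 1.98], [-2.94, 2.94]. Speed limits (rad/s): [2.57, 2.57, 3.14, 3.14, 3.14, 3.14, 3.14].

### API

Orientations are given as a unit quaternion [w, x, y, z].
In Python, from station import manip, eyes gives the robot as it stands.
- The arm moves only by the shell command python3 -m handwheel 'ROWS'. ROWS is JSON, a list of rows, each a list of 5 numbers: the finger opening in m, from 0 to 0.094, then the shift along the tool's x, y, z in m, then the turn about the tool's z in rad. In form: [[claw, tx, ty, tz, twist], ...]. A call has 1 to 8 rows; each row shifts and turns the pose as measured when the row begins, along the tool's axes as they then stand; what a row does not reach is not made up. A row lasts 1/8 s, in which the tool goes at most 62.5 mm and 10.7 degrees, less where a joint would pass 70% of its speed; a pose out of reach is approached as far as the arm can. A call with a gripper value outside its range is refused whole. The fingers move at their own pace and stop on an object; the grip force is fixed at half the most. Time passes only in rows, so rows that do not move let the fingers close. It gives the time, the measured TCP pose, the force and the opening at its end, in the units of the state.
- manip.observe(): the state, without advancing time (a new reading comes with each control period).
- eyes.capture(name): name is "side" or "top" or "wrist"; returns a dict with "frame" (400x640x3 uint8, red, green, blue), "z_map" (400x640 float32, m along the optical axis (not along the pixel's ray), 0 where there is no reading), "fx", "fy", "cx", "cy" (pixels), "rvec" (rotation vector, rad) and "tvec" (3), from world to camera coordinates, as OpenCV has them; the wrist camera has in their place "tool_from_camera" (4x4, takes a point from camera to tool coordinates, whose origin is the TCP and whose axes are the flange's). Camera axes: x right, y down, z forward; pixel columns grow to the right and rows downward; lengths in m; the calibration is good to about 2 mm. A picture is of the moment at which its call begins: read the wrist's pose just before it.
- manip.job_done(): hands the job in, once; it reports no verdict.
Trained networks look in the newest picture that a camera, given by its name, has taken for a name from the list of things; names that differ only in an ending like _2 or _b are one class to them, and where a whole thing is asked for, a point or a joint stands for the part that bears it (a point fixed in the world has none). Each returns a list of dicts, best first, with "confidence" (0 to 1); they miss things now and then, are a little off and sometimes report something else, mostly with a low value. They report only what shows in the picture. A call takes as long as a camera call. They do not tell look-alikes from the thing itself.
- eyes.spot_in(camera, thing): "rect" ([left, top, right, bottom] in pixels, round what is visible of it).
- eyes.tip_of(camera, thing): "uv" ([column, row] in pixels: a listed point, or the origin of a listed thing).
The state is a dict: "t": time; "qpos": joint angles; "qvel": joint speeds; "joint_efforts": joint torques, N m; "ee_pos": TCP position; "tool_rot": TCP orientation; "contact_force": force on the tool from outside, world axes, zero at the start; "wrist_torque": the same for the moment, N m; "finger_gap": finger opening in m.
Only numpy, scipy, OpenCV 4.12 (cv2) and the standard library are available. Lean on these libraries where they do the work, as an engineer would, in place of code of your own. Each camera call takes 0.05 s, during which the arm holds its last target. There are 200 camera calls.

## Working session

There is one attempt and no reset: what is moved stays moved. The work goes in short steps, Python scripts to look and compute and a shell command to move; the robot and the scene stay as the last step left them, time stands still between calls to the robot, and variables do not carry over. Pictures are saved under pics/ and viewed, about 8 in all and at most 12, crops included, and the job is handed in when it is done.

```bash
mkdir -p pics; ls
cat > h.py <<'E'
import numpy as np, cv2
from scipy.spatial.transform import Rotation as R
from station import manip, eyes
def toolT():
    s=manip.observe(); q=s["tool_rot"]; T=np.eye(4)
    T[:3,:3]=R.from_quat([q[1],q[2],q[3],q[0]]).as_matrix(); T[:3,3]=s["ee_pos"]; return T
def cap(n):
    T=toolT(); c=eyes.capture(n)
    if n=="wrist": W=T@np.array(c["tool_from_camera"])
    else:
        W=np.eye(4); W[:3,:3]=cv2.Rodrigues(np.array(c["rvec"],float))[0]; W[:3,3]=np.ravel(c["tvec"]); W=np.linalg.inv(W)
    c["W"]=W; z=c["z_map"]; v,u=np.indices(z.shape)
    P=np.stack([(u-c["cx"])/c["fx"]*z,(v-c["cy"])/c["fy"]*z,z],-1)
    c["P"]=P@W[:3,:3].T+W[:3,3]; c["P"][z==0]=np.nan; return c
def save(c,name,box=None,s=1):
    f=c["frame"][...,::-1]
    if box: f=f[box[1]:box[3],box[0]:box[2]]
    cv2.imwrite(f"pics/{name}.png",cv2.resize(np.ascontiguousarray(f),None,fx=s,fy=s,interpolation=cv2.INTER_CUBIC))
E
python3 - <<'E'
from h import *
s=manip.observe(); print(s["t"],s["ee_pos"],s["tool_rot"],s["finger_gap"]); print(toolT()[:3,:3].round(3), manip.tcp_to_grasp)
a=[]
for n in ("top","side"):
    c=cap(n); a.append(c["frame"]); 
    np.savez(f"{n}.npz",P=c["P"],frame=c["frame"])
    for t in ("filter_green","lamp"):
        for d in eyes.spot_in(n,t): print(n,t,d["confidence"],np.round(d["rect"]))
im=np.vstack(a)[...,::-1]
cv2.imwrite("pics/a.png",cv2.resize(im,None,fx=.75,fy=.75,interpolation=cv2.INTER_AREA))
E
```

```text
pics
0.0 [ 0.25169801 -0.59897693  0.40377558] [-8.97448057e-04  9.80288678e-01  1.97568384e-01 -1.91426770e-04] 0.0943922332714651
[[ 0.922  0.387 -0.001]
 [ 0.387 -0.922  0.002]
 [-0.    -0.002 -1.   ]] 0.1804
top filter_green 0.93 [320. 257. 347. 280.]
top filter_green 0.71 [290. 192. 313. 224.]
top filter_green 0.69 [275. 239. 298. 270.]
top lamp 0.56 [369. 133. 486. 239.]
side filter_green 0.63 [231. 203. 260. 239.]
side filter_green 0.57 [242. 168. 276. 199.]
side filter_green 0.56 [294. 174. 327. 209.]
side lamp 0.77 [275. 238. 414. 385.]
```

View pics/a.png

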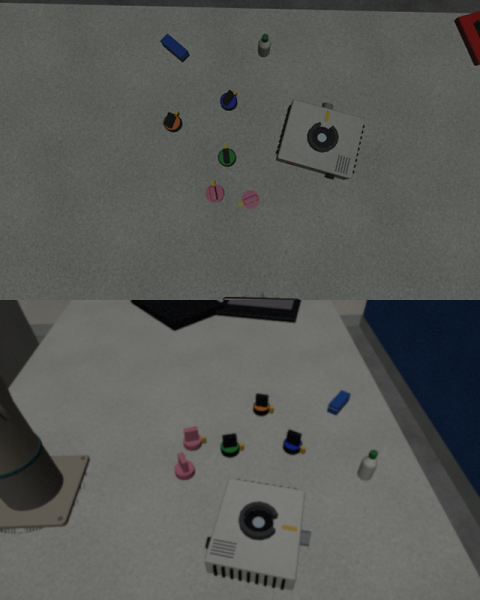

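Top view at full resolution shows these candidates: green (303,209), amber (230,163), blue (305,134), and pink look-alikes at (287,257) and (334,266). The lamp socket is at (430,183), with a yellow stripe above it at (435,155). I choose the green one and will check it in a crop.

Run:
```python
from h import *
d=np.load("top.npz"); P=d["P"]; f=d["frame"]
hsv=cv2.cvtColor(f,cv2.COLOR_RGB2HSV); H,S,V=cv2.split(hsv)
def rep(name,box,m):
    k=np.zeros(m.shape,bool); k[box[1]:box[3],box[0]:box[2]]=1; k&=m&~np.isnan(P[...,0])
    p=P[k]; print(name,len(p),np.median(p,0).round(4),p.mean(0).round(4),"z",p[:,2].min().round(3),p[:,2].max().round(3)); return p
B=(285,188,322,226)
yel=(abs(H.astype(int)-26)<7)&(S>130)&(V>60)
g=rep("green",B,(H>45)&(H<80)&(S>80)); y=rep("lug",B,yel)
b=rep("bar/high",B,(P[...,2]>.045))
L=(385,135,480,225); ys=rep("stripe",L,yel); col=rep("collar",(400,155,460,212),(P[...,2]>.072))
fl=rep("dark hi",(400,155,460,212),(V<70)&(P[...,2]>.055))
c,r=cv2.minEnclosingCircle(col[:,:2].astype(np.float32)); print("collar",c,r)
lt=rep("lamptop",(360,125,495,245),(P[...,2]>.05)&(P[...,2]<.07)); print(cv2.minAreaRect(lt[:,:2].astype(np.float32)))
for n,bx in dict(amber=(215,148,245,178),blue=(290,118,322,150),p1=(272,235,302,272),p2=(318,250,350,282)).items(): rep(n,bx,P[...,2]>.015)
v=y.mean(0)-b.mean(0); print("green yaw",np.degrees(np.arctan2(v[1],v[0])),np.hypot(*v[:2]))
v=ys.mean(0)[:2]-np.array(c); print("lamp yaw",np.degrees(np.arctan2(v[1],v[0])))
a=f[180:235,270:340]; bq=f[130:235,370:490]
a=cv2.resize(a,(500,393),interpolation=3); bq=cv2.resize(bq,(300,263),interpolation=3)
im=np.zeros((393,800,3),np.uint8); im[:,:500]=a; im[:263,500:]=bq
cv2.imwrite("pics/b.png",np.clip(im[...,::-1].astype(float)*1.6,0,255).astype(np.uint8))
```

```text
green 258 [0.4672 0.0984 0.0231] [0.4671 0.1026 0.0255] z 0.018 0.061
lug 24 [0.4991 0.1078 0.0217] [0.4993 0.108  0.0204] z -0.0 0.024
bar/high 135 [0.4681 0.1041 0.0599] [0.4679 0.1042 0.0596] z 0.046 0.064
stripe 58 [ 0.5835 -0.1653  0.0627] [ 0.5829 -0.1652  0.0627] z 0.06 0.066
collar 504 [ 0.5145 -0.1412  0.0782] [ 0.5165 -0.1471  0.078 ] z 0.072 0.082
dark hi 1133 [ 0.5201 -0.15    0.0653] [ 0.5197 -0.15    0.0699] z 0.059 0.082
collar (0.5221716165542603, -0.14843253791332245) 0.039974842220544815
lamptop 7958 [ 0.5188 -0.1476  0.0623] [ 0.5192 -0.147   0.0621] z 0.05 0.07
((0.5292368531227112, -0.15083768963813782), (0.2104741930961609, 0.18574823439121246), 75.43753051757812)
amber 483 [0.5612 0.2581 0.0247] [0.5627 0.2589 0.0359] z 0.015 0.063
blue 461 [0.6282 0.1036 0.0242] [0.6297 0.1042 0.0351] z 0.015 0.063
p1 505 [0.37   0.1317 0.0236] [0.3707 0.1329 0.0341] z 0.018 0.063
p2 504 [0.3542 0.0372 0.0238] [0.3545 0.0377 0.0331] z 0.019 0.063
green yaw 6.8446370412912385 0.03171923612851972
lamp yaw -15.461747268711873
```

View pics/b.png

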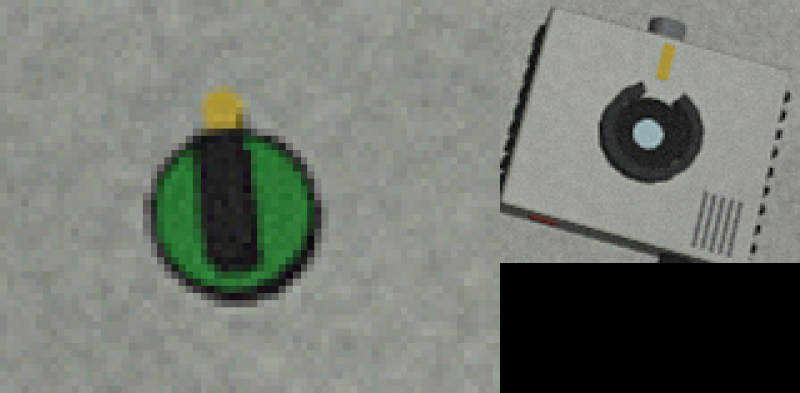

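Crop confirms it: the filter has green glass, a black bar and a yellow lug pointing up in the image (world +x). Green is at about (0.467, 0.103), yaw 7°. The socket is at about (0.522, -0.149), yaw -15°. The measured heights (23, 60, 62 and 78 mm) all match the spec. Setting out.

```bash
python3 -m handwheel '[[0.094,0.06,0,0,0.14],[0.094,0.06,0,0,0.14],[0.094,0.015,-0.06,0,0],[0.094,0.015,-0.06,0,0],[0.094,0.015,-0.06,0,0],[0.094,0.015,-0.06,0,0],[0.094,0.015,-0.06,0,0],[0.094,0.015,-0.06,0,0]]'
cat >> h.py <<'E'
def goal(x,y,z,yaw):
    "rows' total: shift in tool axes as they stand, and twist; yaw in deg of tool x; z of the grasp point"
    T=toolT(); d=T[:3,:3].T@(np.array([x,y,z+manip.tcp_to_grasp])-T[:3,3])
    cur=np.arctan2(T[1,0],T[0,0]); print("t",manip.observe()["t"],"shift",d.round(4),"twist",round(float(cur-np.radians(yaw)),3),"cur yaw",np.degrees(cur).round(1),"pos",T[:3,3].round(4))
E
python3 -c "
from h import *
goal(.467,.103,.15,6.8)"
```

```text
t: 1.3
ee_pos: [0.4199, -0.1927, 0.4015]
tool_rot: [0.002, 0.999, 0.049, 0.0]
contact_force: [1.4, 0.1, -0.3]
finger_gap: 0.0941
t 1.3 shift [ 0.076  -0.2898  0.0702] twist -0.02 cur yaw 5.7 pos [ 0.4199 -0.1927  0.4015]
```

```bash
python3 -m handwheel '[[0.094,0.016,-0.058,0.012,-0.02],[0.094,0.016,-0.058,0.012,0],[0.094,0.016,-0.058,0.012,0],[0.094,0.016,-0.058,0.012,0],[0.094,0.014,-0.058,0.012,0],[0.094,0,0,0.01,0],[0.094,0,0,0,0]]'
python3 - <<'E'
from h import *
c=cap("wrist"); goal(.467,.103,.046,6.8); P=c["P"]
H,S,V=cv2.split(cv2.cvtColor(c["frame"],cv2.COLOR_RGB2HSV))
k=(H>45)&(H<85)&(S>80)&(P[...,2]>.01)&(P[...,2]<.035); print("glass",k.sum(),np.nanmean(P[k],0), cv2.minEnclosingCircle(P[k][:,:2].astype(np.float32)))
near=np.hypot(P[...,0]-.467,P[...,1]-.103)
b=(near<.03)&(P[...,2]>.05)&(P[...,2]<.07); print("bar",b.sum(),cv2.minAreaRect(P[b][:,:2].astype(np.float32)),np.median(P[b][:,2]))
y=(abs(H.astype(int)-26)<7)&(S>130)&(near<.06)&(P[...,2]>.015); print("lug",y.sum(),np.nanmean(P[y],0))
save(c,"c")
E
```

```text
t: 2.17
ee_pos: [0.4653, 0.1158, 0.331]
tool_rot: [0.001, 0.998, 0.064, 0.004]
contact_force: [-0.2, -0.4, -0.4]
finger_gap: 0.0939
t 2.225 shift [-0.0012  0.0127  0.105 ] twist 0.009 cur yaw 7.3 pos [0.4655 0.1159 0.3314]
glass 1581 [0.48553078 0.09694132 0.02278521] ((0.4942564070224762, 0.04628722369670868), 0.22172947227954865)
bar 864 ((0.46907466650009155, 0.10364094376564026), (0.035430364310741425, 0.013814198784530163), 8.51974105834961) 0.0596539407290142
lug 785 [0.49589414 0.08215175 0.18393981]
```

View pics/c.png

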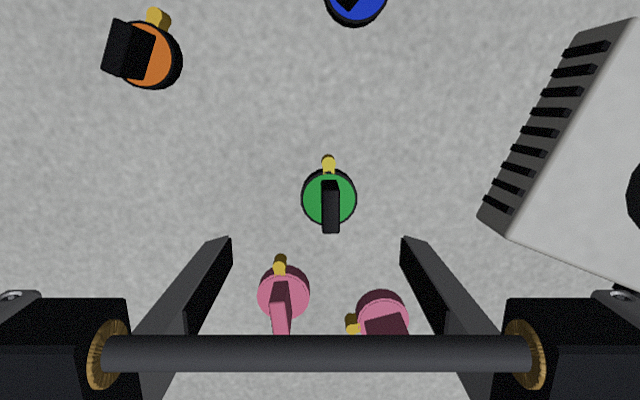

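The wrist view shows the green filter at (328,200) with its lug at (328,163), and the way down is clear. Bar fit: 35×14 mm at (0.469, 0.1036), yaw 8.5°.

```bash
python3 -m handwheel '[[0.094,0.001,0.012,0.03,-0.02],[0.094,0,0,0.03,0],[0.094,0,0,0.02,0],[0.094,0,0,0,0]]'; python3 -c "
from h import *
goal(.469,.1037,.046,8.5)"
```

```text
t: 2.72
ee_pos: [0.4709, 0.0965, 0.2524]
tool_rot: [0.002, 0.998, 0.068, 0.008]
contact_force: [-0.1, -0.2, -0.3]
finger_gap: 0.0938
t 2.725 shift [-0.0013 -0.0075  0.0259] twist -0.012 cur yaw 7.8 pos [0.4709 0.0965 0.2524]
```

```bash
python3 -m handwheel '[[0.094,-0.001,-0.004,0.012,-0.01],[0.094,0,0,0,0]]'
cat >> h.py <<'E'
def goal(x,y,z,yaw):
    T=toolT(); g=T[:3,3]+T[:3,2]*manip.tcp_to_grasp; d=T[:3,:3].T@(np.array([x,y,z])-g)
    cur=np.arctan2(T[1,0],T[0,0]); print("t",manip.observe()["t"],"shift",d.round(4),"twist",round(float(cur-np.radians(yaw)),3),"yaw",np.degrees(cur).round(1),"grasp",g.round(4),"zaxis",T[:3,2].round(3))
E
python3 -c "
from h import *
goal(.469,.1037,.046,8.5)"
```

```text
t: 2.98
ee_pos: [0.4703, 0.0992, 0.2413]
tool_rot: [0.002, 0.997, 0.072, 0.009]
contact_force: [-0.6, -0.1, 0.1]
finger_gap: 0.094
t 2.975 shift [-0.0041 -0.0056  0.0148] twist -0.004 yaw 8.2 grasp [0.4736 0.0988 0.0609] zaxis [ 0.019 -0.002 -1.   ]
```

```bash
python3 -m handwheel '[[0.094,-0.004,-0.005,0.008,0],[0.094,0,0,0.006,0],[0.094,0,0,0,0]]'; python3 -c "
from h import *
goal(.469,.1037,.046,8.5)"
```

```text
t: 3.35
ee_pos: [0.4658, 0.1042, 0.2272]
tool_rot: [0.001, 0.997, 0.072, 0.01]
contact_force: [0.0, -0.5, 0.5]
finger_gap: 0.0939
t 3.35 shift [-0.0005  0.0002  0.0008] twist -0.004 yaw 8.3 grasp [0.4694 0.1039 0.0468] zaxis [ 0.02  -0.001 -1.   ]
```

```bash
python3 -m handwheel '[[0,0,0,0,0],[0,0,0,0,0],[0,0,0,0,0],[0,0,0,0,0],[0,0,0,0,0],[0,0,0,0,0]]'; python3 -m handwheel '[[0,0,0,-0.015,0],[0,0,0,-0.03,0],[0,0,0,-0.03,0],[0,0,0,-0.03,0],[0,0,0,-0.02,0],[0,0,0,0,0]]'; python3 -c "
from h import *
goal(.522,-.1485,.17,-15)"
```

```text
t: 4.1
ee_pos: [0.4661, 0.1042, 0.2276]
tool_rot: [0.001, 0.997, 0.072, 0.011]
contact_force: [0.0, -0.8, 0.2]
finger_gap: 0.0375
t: 4.85
ee_pos: [0.4628, 0.1041, 0.3608]
tool_rot: [0.001, 0.997, 0.072, 0.012]
contact_force: [0.1, 0.3, -0.4]
finger_gap: 0.0003
t 4.85 shift [0.0177 0.2578 0.0118] twist 0.406 yaw 8.3 grasp [0.4672 0.1041 0.1805] zaxis [ 0.024 -0.    -1.   ]
```

The fingers were still closing when I lifted, so the grasp missed. I'll check the filter and go back down.

```bash
python3 -m handwheel '[[0.094,0,0,0,0],[0.094,0,0,0,0],[0.094,0,0,0,0],[0.094,0,0,0,0],[0.094,0,0,0,0]]'
cat > bar.py <<'E'
from h import *
c=cap("wrist"); P=c["P"]
near=np.hypot(P[...,0]-.469,P[...,1]-.103)
b=(near<.035)&(P[...,2]>.05)&(P[...,2]<.07); print("bar",b.sum(),cv2.minAreaRect(P[b][:,:2].astype(np.float32)),np.median(P[b][:,2]))
goal(.469,.1037,.046,8.5)
save(c,"d")
E
python3 bar.py
```

```text
t: 5.48
ee_pos: [0.4619, 0.1038, 0.3585]
tool_rot: [0.001, 0.997, 0.072, 0.01]
contact_force: [0.5, -0.5, 0.1]
finger_gap: 0.0471
bar 726 ((0.4689854085445404, 0.10346931219100952), (0.035890430212020874, 0.013657991774380207), 8.454540252685547) 0.0595920110523587
t 5.525 shift [ 0.0012 -0.0002  0.1323] twist -0.004 yaw 8.3 grasp [0.4653 0.1036 0.1782] zaxis [ 0.019 -0.002 -1.   ]
```

View pics/d.png

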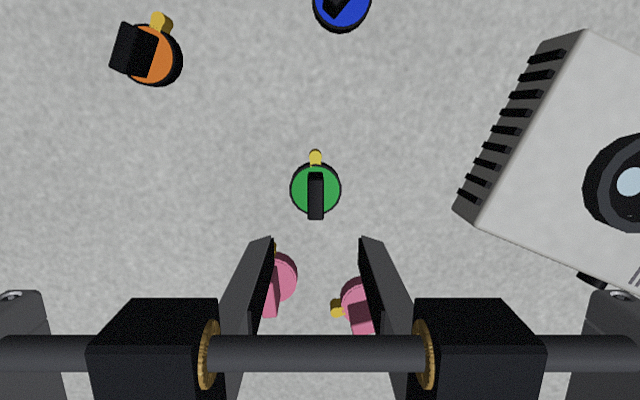

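The filter stands unmoved with its bar at (315,195). Going down again, this time checking the gap before lifting.

```bash
python3 -m handwheel '[[0.05,0.001,0,0.03,0],[0.05,0,0,0.03,0],[0.05,0,0,0.03,0],[0.05,0,0,0.025,0],[0.05,0,0,0.005,0],[0.05,0,0,0,0]]'; python3 -c "
from h import *
goal(.469,.1037,.046,8.5)"
```

```text
t: 6.28
ee_pos: [0.4669, 0.1043, 0.2362]
tool_rot: [0.001, 0.997, 0.072, 0.012]
contact_force: [-0.0, -0.5, 0.3]
finger_gap: 0.0502
t 6.275 shift [-0.0024  0.0001  0.0098] twist -0.004 yaw 8.3 grasp [0.4711 0.1042 0.0559] zaxis [ 0.023 -0.    -1.   ]
```

```bash
python3 -m handwheel '[[0.05,-0.002,0,0.009,0],[0.04,0,0,0,0],[0,0,0,0,0],[0,0,0,0,0],[0,0,0,0,0],[0,0,0,0,0],[0,0,0,0,0],[0,0,0,0,0]]'; python3 -c "
from h import *
goal(.469,.1037,.046,8.5)"
```

```text
t: 7.28
ee_pos: [0.4659, 0.1042, 0.229]
tool_rot: [0.001, 0.997, 0.072, 0.014]
contact_force: [1.1, 1.1, -0.2]
finger_gap: 0.014
t 7.275 shift [-0.002   0.0004  0.0026] twist -0.004 yaw 8.3 grasp [0.4709 0.1044 0.0487] zaxis [ 0.028  0.001 -1.   ]
```

```bash
python3 -m handwheel '[[0,0,0,0,0],[0,0,0,0,0],[0,0,0,-0.01,0],[0,0,0,-0.03,0],[0,0,0,-0.03,0],[0,0,0,-0.03,0],[0,0,0,-0.03,0],[0,0,0,0,0]]'; python3 -c "
from h import *
print(manip.observe()['finger_gap'])
goal(.522,-.1485,.17,-15)"
```

```text
t: 8.28
ee_pos: [0.4614, 0.1038, 0.365]
tool_rot: [0.001, 0.997, 0.072, 0.014]
contact_force: [0.8, 0.2, -1.9]
finger_gap: 0.0139
0.013859116340228956
t 8.275 shift [0.0185 0.2578 0.0159] twist 0.406 yaw 8.3 grasp [0.4663 0.104  0.1846] zaxis [ 0.027  0.001 -1.   ]
```

The filter is held: gap 14 mm, about 1.9 N of weight. Turning it and carrying it over the lamp.

```bash
python3 -m handwheel '[[0,0,0,0,0.1],[0,0,0,0,0.15],[0,0,0,0,0.15],[0,0.02,0.04,0,0],[0,0.024,0.046,0,0],[0,0.024,0.046,0,0],[0,0.024,0.046,0,0],[0,0.018,0.035,0,0]]';  python3 -m handwheel '[[0,0,0,0,0],[0,0,0,0,0]]'; python3 -c "
from h import *
print(manip.observe()['finger_gap'])
goal(.522,-.1485,.17,-15)"
```

```text
t: 9.28
ee_pos: [0.5095, -0.1323, 0.3586]
tool_rot: [-0.002, 0.992, -0.129, 0.007]
contact_force: [0.7, 0.7, -1.5]
finger_gap: 0.0137
t: 9.52
ee_pos: [0.5085, -0.1353, 0.3565]
tool_rot: [-0.001, 0.991, -0.132, 0.005]
contact_force: [-0.1, 0.6, -0.7]
finger_gap: 0.0137
0.013651584831212203
t 9.525 shift [0.0147 0.0099 0.0062] twist -0.002 yaw -15.1 grasp [ 0.5103 -0.1351  0.1761] zaxis [ 0.01   0.001 -1.   ]
```

```bash
python3 -m handwheel '[[0,0.013,0.009,0,0],[0,0,0,0,0]]'
python3 - <<'E'
from h import *
goal(.522,-.1485,.17,-15)
for n in ("wrist","top","side"):
    c=cap(n); P=c["P"]; H,S,V=cv2.split(cv2.cvtColor(c["frame"],cv2.COLOR_RGB2HSV))
    near=np.hypot(P[...,0]-.522,P[...,1]+.1485)
    y=(abs(H.astype(int)-26)<8)&(S>110)&(near<.12)
    for nm,k in (("lug",y&(P[...,2]>.1)),("stripe",y&(P[...,2]<.075)&(P[...,2]>.055)),("glass",(H>45)&(H<85)&(S>80)&(near<.1)&(P[...,2]>.1))):
        if k.sum(): print(n,nm,k.sum(),np.nanmedian(P[k],0).round(4),np.nanmean(P[k],0).round(4))
    col=(near<.055)&(abs(P[...,2]-.078)<.005)
    if col.sum()>20: print(n,"collar",col.sum(),cv2.minEnclosingCircle(P[col][:,:2].astype(np.float32)))
    if n=="wrist": w=c["frame"]
    if n=="side": s=c["frame"]
s=cv2.resize(s[200:400,240:440],(400,400),interpolation=3); w=cv2.resize(w,(400,250))
im=np.zeros((400,800,3),np.uint8); im[:250,:400]=w; im[:,400:]=s
cv2.imwrite("pics/e.png",im[...,::-1])
E
```

```text
t: 9.78
ee_pos: [0.5194, -0.1461, 0.3561]
tool_rot: [-0.002, 0.992, -0.13, 0.005]
contact_force: [-0.8, 0.4, -1.8]
finger_gap: 0.014
t 9.775 shift [0.0015 0.0024 0.0057] twist 0.001 yaw -14.9 grasp [ 0.5211 -0.1458  0.1757] zaxis [ 0.009  0.002 -1.   ]
wrist lug 1419 [ 0.5472 -0.1537  0.2687] [ 0.5468 -0.1535  0.2244]
wrist stripe 466 [ 0.5814 -0.1662  0.0622] [ 0.5812 -0.1661  0.0622]
wrist glass 2380 [ 0.5381 -0.1513  0.1795] [ 0.5405 -0.1523  0.2063]
wrist collar 1801 ((0.521843671798706, -0.15065596997737885), 0.03993253782391548)
top lug 121 [ 0.4854 -0.0894  0.5881] [ 0.4792 -0.0968  0.4892]
top stripe 7 [ 0.5723 -0.1617  0.0635] [ 0.572  -0.1618  0.0627]
top glass 584 [ 0.5161 -0.1095  0.5058] [ 0.5166 -0.1167  0.3823]
top collar 384 ((0.5215796828269958, -0.14827315509319305), 0.03942883759737015)
side lug 310 [ 0.521  -0.1641  0.2747] [ 0.5198 -0.1644  0.2509]
side stripe 95 [ 0.5811 -0.1651  0.0627] [ 0.5813 -0.1652  0.0628]
side glass 390 [ 0.5136 -0.1595  0.1501] [ 0.5139 -0.1607  0.1963]
side collar 665 ((0.5217715501785278, -0.1493736207485199), 0.04034349322319031)
```

View pics/e.png

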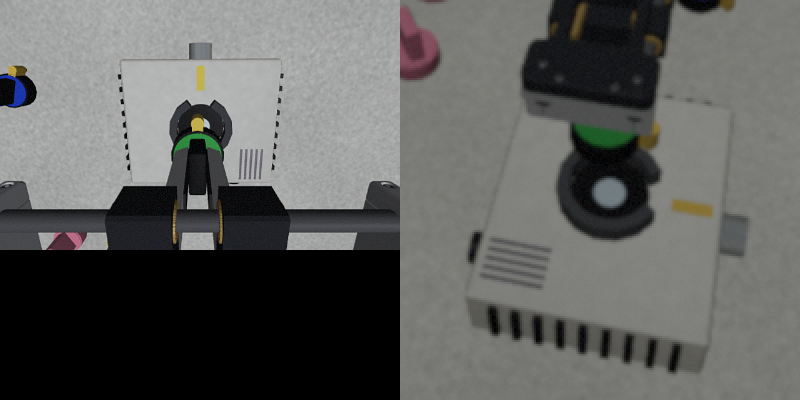

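The wrist view shows the filter above the collar with its lug in line with the notch and the yellow stripe at (200,78). Three cameras agree on the socket at (0.5218, -0.149), yaw about -15.5°. In the grip the filter sits 2 mm behind the grasp point, so I aim the grasp point at (0.524, -0.1495). Home is at a grasp height of about 0.111.

```bash
python3 -m handwheel '[[0,0.004,0.003,0.015,0.01],[0,0,0,0.015,0],[0,0,0,0,0]]'; python3 -c "
from h import *
goal(.524,-.1495,.138,-15.5)"
```

```text
t: 10.3
ee_pos: [0.5217, -0.1483, 0.3235]
tool_rot: [-0.002, 0.991, -0.134, 0.003]
contact_force: [-0.4, -0.2, -1.5]
finger_gap: 0.0135
t 10.3 shift [0.0015 0.0016 0.0051] twist 0.001 yaw -15.4 grasp [ 0.5229 -0.1476  0.1431] zaxis [ 0.007  0.004 -1.   ]
```

```bash
python3 -m handwheel '[[0,0.0015,0.0015,0.004,0],[0,0,0,0,0]]'
python3 - <<'E'
from h import *
goal(.524,-.1495,.138,-15.5)
c=cap("wrist"); P=c["P"]; H,S,V=cv2.split(cv2.cvtColor(c["frame"],cv2.COLOR_RGB2HSV))
near=np.hypot(P[...,0]-.522,P[...,1]+.149)
y=(abs(H.astype(int)-26)<8)&(S>110)&(near<.05)&(P[...,2]>.085)&(P[...,2]<.125)
p=P[y]; t=p[p[:,2]>np.percentile(p[:,2],90)-.005]; print(y.sum(),"lug top",t.mean(0),cv2.minAreaRect(t[:,:2].astype(np.float32)))
g=(H>45)&(H<85)&(S>80)&(near<.05)&(P[...,2]>.09)&(P[...,2]<.13); print("glass",g.sum(),np.median(P[g],0))
v=t.mean(0)[:2]-[.5218,-.149]; print("lug dir from socket axis",np.degrees(np.arctan2(v[1],v[0])),np.hypot(*v), "max r",np.hypot(*(t[:,:2]-[.5218,-.149]).T).max())
E
```

```text
t: 10.55
ee_pos: [0.5228, -0.1503, 0.319]
tool_rot: [-0.002, 0.991, -0.134, 0.003]
contact_force: [-0.3, 0.3, -1.0]
finger_gap: 0.0137
t 10.55 shift [-0.     -0.0001  0.0006] twist 0.001 yaw -15.4 grasp [ 0.524  -0.1496  0.1386] zaxis [ 0.006  0.004 -1.   ]
553 lug top [ 0.54993187 -0.15734519  0.11097577] ((0.5451496243476868, -0.15255485475063324), (0.014994329772889614, 0.027416814118623734), 37.219818115234375)
glass 1141 [ 0.53586719 -0.15504139  0.1121969 ]
lug dir from socket axis -16.522750504835404 0.029343556307803748 max r 0.036428471110668346
```

The lug tip is at radius 36.4 mm (37 expected), direction -16.5°, and the foot is at about z 0.09, all as expected. Lowering.

```bash
python3 -m handwheel '[[0,0,0,0.008,0],[0,0,0,0.006,0],[0,0,0,0.004,0],[0,0,0,0,0]]'; python3 -c "
from h import *
goal(.524,-.1495,.1107,-15.5)"
```

```text
t: 11.1
ee_pos: [0.5231, -0.1501, 0.3003]
tool_rot: [-0.002, 0.991, -0.134, 0.003]
contact_force: [-0.1, 0.5, -1.9]
finger_gap: 0.0138
t 11.1 shift [-0.0005  0.0002  0.0092] twist 0.001 yaw -15.4 grasp [ 0.5245 -0.1494  0.1199] zaxis [ 0.008  0.004 -1.   ]
```

No contact force, and the foot is already inside the collar.

```bash
python3 -m handwheel '[[0,0,0,0.004,0],[0,0,0,0.003,0],[0,0,0,0.001,0],[0,0,0,0,0]]'; python3 -c "
from h import *
goal(.524,-.1495,.1107,-15.5)"
```

```text
t: 11.6
ee_pos: [0.5233, -0.1501, 0.2919]
tool_rot: [-0.002, 0.991, -0.134, 0.004]
contact_force: [-0.1, 0.0, -1.1]
finger_gap: 0.0137
t 11.6 shift [-0.0007  0.0003  0.0008] twist 0.001 yaw -15.4 grasp [ 0.5248 -0.1495  0.1115] zaxis [ 0.008  0.004 -1.   ]
```

```bash
python3 -m handwheel '[[0,0,0,0.0015,0],[0,0,0,0,0]]'; python3 -m handwheel '[[0,0,0,0.0015,0],[0,0,0,0,0]]'; python3 -c "
from h import *
goal(.524,-.1495,.1107,-15.5)"
```

```text
t: 11.85
ee_pos: [0.5234, -0.1502, 0.2918]
tool_rot: [-0.002, 0.991, -0.134, 0.004]
contact_force: [0.2, 0.2, -1.7]
finger_gap: 0.0138
t: 12.1
ee_pos: [0.5234, -0.1503, 0.2917]
tool_rot: [-0.003, 0.991, -0.134, 0.005]
contact_force: [0.2, -0.3, -1.9]
finger_gap: 0.0139
t 12.1 shift [-0.0012  0.0002  0.0006] twist 0.001 yaw -15.4 grasp [ 0.5252 -0.1496  0.1113] zaxis [ 0.01   0.004 -1.   ]
```

```bash
python3 -m handwheel '[[0,-0.001,0,0.003,0],[0,0,0,0.002,0]]'; python3 -c "
from h import *
goal(.524,-.1495,.1107,-15.5)"
```

```text
t: 12.35
ee_pos: [0.5227, -0.1503, 0.2909]
tool_rot: [-0.003, 0.991, -0.134, 0.006]
contact_force: [-6.6, 2.0, 20.2]
finger_gap: 0.0137
t 12.35 shift [-0.0009  0.0003 -0.0002] twist 0.001 yaw -15.4 grasp [ 0.525  -0.1495  0.1105] zaxis [ 0.013  0.004 -1.   ]
```

Contact of 20 N comes at the expected seat height (0.1105 against 0.1107). I'll ease off and let go.

```bash
python3 -m handwheel '[[0,0,0,0,0],[0.03,0,0,0,0],[0.06,0,0,0,0],[0.06,0,0,0,0],[0.06,0,0,0,0],[0.06,0,0,0,0],[0.06,0,0,0,0]]'; python3 -m handwheel '[[0.06,0,0,-0.02,0],[0.06,0,0,-0.04,0],[0.06,0,0,-0.05,0],[0.06,0,0,-0.05,0],[0.06,-0.04,0,0,0],[0.06,-0.04,0,0,0],[0.06,0,0,0,0]]'
python3 - <<'E'
from h import *
for n in ("wrist","side","top"):
    c=cap(n); P=c["P"]; H,S,V=cv2.split(cv2.cvtColor(c["frame"],cv2.COLOR_RGB2HSV))
    near=np.hypot(P[...,0]-.522,P[...,1]+.149)
    b=(near<.03)&(P[...,2]>.112)&(P[...,2]<.13)
    g=(H>45)&(H<85)&(S>80)&(near<.04)&(P[...,2]<.1)
    y=(abs(H.astype(int)-26)<8)&(S>110)&(near<.045)&(P[...,2]<.1)&(P[...,2]>.075)
    if b.sum()>10: print(n,"bar",b.sum(),cv2.minAreaRect(P[b][:,:2].astype(np.float32)),"z",np.median(P[b][:,2]))
    if g.sum()>10: print(n,"glass z",np.median(P[g][:,2]))
    if y.sum()>5: print(n,"lug",y.sum(),P[y].mean(0))
    if n=="wrist": save(c,"f")
E
```

```text
t: 13.22
ee_pos: [0.523, -0.1503, 0.2903]
tool_rot: [-0.003, 0.991, -0.134, 0.006]
contact_force: [0.3, -0.4, 0.6]
finger_gap: 0.0597
t: 14.1
ee_pos: [0.4419, -0.1292, 0.4547]
tool_rot: [-0.003, 0.991, -0.134, 0.007]
contact_force: [0.6, 0.8, -0.7]
finger_gap: 0.0601
wrist bar 661 ((0.5227147936820984, -0.1493900716304779), (0.013942810706794262, 0.03451915457844734), 74.87936401367188) z 0.12161505644337706
wrist glass z 0.08438467977276942
wrist lug 140 [ 0.55115683 -0.15739315  0.08376879]
side bar 303 ((0.5225462317466736, -0.14852310717105865), (0.01505950465798378, 0.035810958594083786), 75.37451934814453) z 0.12181419612889033
side glass z 0.0851152527307234
side lug 93 [ 0.54877304 -0.15769902  0.08292038]
```

View pics/f.png

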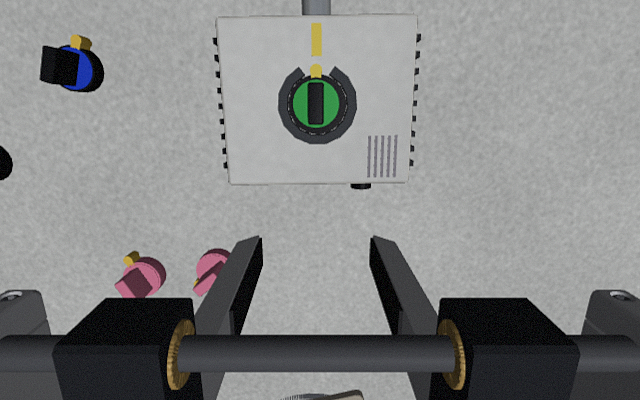

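The filter is seated: the bar top is at z 0.1217 (0.122 expected), within 1 mm of the axis, yaw -15°. The lug sits in the notch at (316,72) by the stripe, and the gripper is clear.

```bash
python3 -c "
from h import *
print(manip.job_done())"
```

```text
the job is handed in; nothing more can be done
None
```

The green filter is fitted in the lamp's socket with its lug in the notch by the yellow mark. I let go of it, moved the gripper clear, and handed the job in after about 14 s on the robot's clock.

**Last checks:**
- **Height:** the wrist and side cameras put the grip bar's top at 0.1216–0.1218 m, where 0.122 m means fully home.
- **Position and angle:** the filter's centre is about 1 mm from the socket axis, and its yaw is about -15°, in line with the notch.
- **Contact:** pressing it in gave about 20 N at the expected seat height, and the contact force read near zero after release.
- **Top camera:** it gave no reading of the fitted filter, so the seating rests on the other two views.

**What went wrong:** the first grasp missed because I lifted before the fingers had closed. The filter had not moved, and the second grasp held.

**Amber and blue filters:** the arm did not touch them, but I did not measure their positions again at the end.

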